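# Cure a lacquered brush rest: load, close, hold the dead-man lever in the green

### The job

Lay the small reddish-brown brush rest flat on the white tile in the middle of the open grey curing box, let go of it and close the box's lid fully. Only then press the lamp's spring-loaded dead-man lever down until its pointer line stands in the green band of the scale, never into the red, and finish while still holding it there with the gripper. Leave the jars and the black dish alone.

Things in the scene. Friction and masses are not known exactly. Their poses are not given: they have to be found in the camera images.
- rest_center (a point): centre (half-way up) of the brush rest, a reddish-brown block 22 x 50 x 18 mm (its own x, y, z) with a hollowed top, lying loose on the bench; grip it across its 22 mm width
- tile_center (a point): top centre of the white tile (90 x 80 mm in x, y) on the floor of the curing box, 8 mm above the bench; its axes are the box's. The grey box is fixed to the bench and is 130 x 140 x 55 mm (x, y, z) outside, walls and floor 5 mm; the tile lies in the middle of it
- lid_hinge (a point): middle of the lid's hinge line, which runs along the box's x on its +y rim, 55 mm above the bench; axes are the box's
- lid_edge (a point): middle of the lid's free edge on its upper (outer) face, 144 mm from the hinge line; a black lift tab stands out 14 mm farther. The lid is a plate 134 mm wide and 8 mm thick with an amber window; its axes are the lid's own: z is the outward normal of the outer face, -y points from the hinge to the free edge
- cure_lid (a joint): angle of the lid in rad: 0 shut, 1.57 upright, more leans back to the box's +y side. It starts at 1.6 to 1.8. A weak hinge friction holds it there; pushed to below about 0.9 it falls shut by itself
- lever_pad (a point): top centre of the black paddle at the lever's end, 36 mm wide and 46 mm along the lever, 12 mm thick; press here from above. Its axes are the lever's own: y points from the pivot to the paddle
- lever_pivot (a point): the lever's pivot, 95 mm above the bench, 140 mm from the paddle; axes are those of the fixed pedestal: the lever reaches to its +y and swings in its y-z plane, in front (-x side) of a scale plate with white, green, white and red bands from top to bottom; a black line along the arm's middle is the pointer
- lever (a joint): how far the lever is pressed down, rad. 0 at rest, where it rises 0.42 rad above level towards the paddle; level at 0.42; end stop 0.72. The green band of the scale is 0.31 to 0.51, the red begins at 0.58. A spring brings it back; holding it in the green takes about 6 to 9 N on the paddle
- gold_jar: bystander: small glass jar with a gold lid, 42 mm wide, 46 mm high; origin under its centre
- jar: bystander: small glass jar with a black lid, 52 mm wide, 58 mm high; origin under its centre
- dish: bystander: flat black dish, 84 mm wide, 14 mm high; origin under its centre
Things that resemble listed ones, but are neither listed nor needed, are in the scene too. What is shaped like the part that bears rest_center but orange is not meant.

How it is judged:
By the outcome, as a careful person would: the job done as asked, in the order asked, and still so for the second after the job is handed in, while the arm keeps its last pose, push and grip.
It also fails if it takes over 64 s, if anything falls off the work surface, if the arm or the gripper's body presses on something with over 40 N, if the wrist force passes 120 N, or if a joint passes its speed limit or range.

### The arm

A 6-joint arm with a two-finger parallel gripper is mounted at the origin on a cart in front of the work surface, level with it; the furniture and walls round the work are solid. World frame = base frame: x ahead of the robot, y to its left, z up, the work surface at z = 0. Lengths are in mm, angles in rad, forces in N, time in s.
With the tool pointing down it reaches from about 350 to 775 mm from the base axis. Payload 7.3 kg.
Tool frame: the origin (TCP) lies on the centre line of the jaws, within the pads' length; the fingertips stand 22 mm ahead of it and the grasp point (between the pads) lies 3 mm ahead of it; z points along the fingers, y is the direction in which the jaws open and shut (so a half turn about z gives the same grasp; the last joint's range is limited). The gripper opens to 92 mm and grips with 3 to 60 N. Pads are 19 mm wide; open, the fingers measure 130 mm over their backs; the gripper's body (75 mm by 190 mm) begins 47 mm behind the grasp point.
Start: joints at [1.033, 0.342, 1.524, -0, 1.275, -0.146], TCP at [200.459, 485.241, 248.741] pointing down, gripper open.
Joint ranges: [-2.53, 2.53], [-0.77, 2.02], [0.04, 2.7], [-1, 4.14], [0.28, 2.66], [-3.11, 3.11]. Speed limits (rad/s): [2.57, 2.57, 3.14, 3.14, 3.14, 3.14].

### API

Orientations are given as [roll, pitch, yaw] about the fixed x, y, z axes, in that order (R = Rz(yaw) Ry(pitch) Rx(roll)).
In Python, from plant import get_obs, capture, bot, spot_in gives the robot as it stands.
- The arm moves only by the shell command python3 -m handwheel 'ROWS' [OPENING]. ROWS is JSON, a list of rows, each a list of 2 entries, a list of its own where there are three numbers: the shift along the world's x, y, z in mm, then the turn, a rotation vector about the world's x, y, z in rad. In form: [[[x, y, z], [wx, wy, wz]], ...]. A call has 1 to 12 rows; each row shifts and turns the commanded pose from where the row before left it; what a row does not reach is not made up. A row lasts 1/8 s, in which the tool goes at most 62.5 mm and 10.7 degrees, less where a joint would pass 70% of its speed; a pose out of reach is approached as far as the arm can. A call is refused whole if a number of a shift passes 62.5 or a number of a turn 0.188, either way. A call with a gripper value outside its range is refused whole. OPENING is the closure, from 0 (fully open) to 1 (shut), set as the call begins (- or left out, the last holds). The fingers move at their own pace and stop on an object; the grip force is fixed at half the most. Time passes only in rows, so rows that do not move let the fingers close. It gives the time, the measured TCP pose, the force and the opening at its end, in the units of the state.
- get_obs(): the state, without advancing time (a new reading comes with each control period).
- capture(name): name is "scene" or "top"; returns a dict with "img" (400x640x3 uint8, red, green, blue), "fx", "fy", "cx", "cy" (pixels), "k1" (the pictures are not rectified: a ray, as slopes to the right and down, at radius r is drawn at 1 + k1 r^2 times it, then the intrinsics apply), "cam_to_world" (4x4, takes a point from camera to world coordinates). Camera axes: x right, y up, looking along -z (the intrinsics and any distortion apply to the point x, -y, -z); pixel columns grow to the right and rows downward; lengths in mm; the calibration is good to about 2 mm. A picture is of the moment at which its call begins. There is no depth.
- bot.close_job(): hands the job in, once; it reports no verdict.
Trained networks look in the newest picture that a camera, given by its name, has taken for a name from the list of things; names that differ only in an ending like _2 or _b are one class to them, and where a whole thing is asked for, a point or a joint stands for the part that bears it (a point fixed in the world has none). Each returns a list of dicts, best first, with "score" (0 to 1); they miss things now and then, are a little off and sometimes report something else, mostly with a low value. They report only what shows in the picture. A call takes as long as a camera call. They do not tell look-alikes from the thing itself.
- spot_in(thing, camera): "xyz" ([x, y, z] in mm, in the coordinates of the camera as it stood for that picture, good to about 4 mm: the middle of the surface that is visible of it).
The state is a dict: "time": time; "joint_positions": joint angles; "dq": joint speeds; "tau": joint torques, N m; "tool_pos": TCP position; "tcp_rot": TCP orientation; "contact_force": force on the tool from outside, world axes, zero at the start; "moment": the same for the moment, N m; "grip_width": finger opening in mm.
Only numpy, scipy, OpenCV 4.12 (cv2) and the standard library are available. Lean on these libraries where they do the work, as an engineer would, in place of code of your own. Each camera call takes 0.05 s, during which the arm holds its last target. There are 200 camera calls.

## Working session

There is one attempt and no reset: what is moved stays moved. The work goes in short steps, Python scripts to look and compute and a shell command to move; the robot and the scene stay as the last step left them, time stands still between calls to the robot, and variables do not carry over. Pictures are saved under pics/ and viewed, about 8 in all and at most 12, crops included, and the job is handed in when it is done.

```bash
mkdir -p pics; ls; cat > h.py <<'E'
import numpy as np, cv2
from plant import get_obs, capture, bot, spot_in
def shot(cam,name):
    c=capture(cam); cv2.imwrite(f'pics/{name}.png',cv2.cvtColor(c['img'],cv2.COLOR_RGB2BGR)); return c
def w(c,p):
    return (np.array(c['cam_to_world'])@np.r_[p,1])[:3]
def ray(c,u,v):
    x=np.array([(u-c['cx'])/c['fx'],(v-c['cy'])/c['fy']]); d=x.copy()
    for _ in range(20): x=d/(1+c['k1']*(x@x))
    T=np.array(c['cam_to_world']); r=T[:3,:3]@np.array([x[0],-x[1],-1.]); return T[:3,3],r/np.linalg.norm(r)
def onz(c,u,v,z):
    o,r=ray(c,u,v); return o+r*(z-o[2])/r[2]
def tri(c1,p1,c2,p2):
    o1,r1=ray(c1,*p1);o2,r2=ray(c2,*p2)
    s=np.linalg.lstsq(np.c_[r1,-r2],o2-o1,rcond=None)[0]; a=o1+s[0]*r1;b=o2+s[1]*r2
    return (a+b)/2,np.linalg.norm(a-b)
def proj(c,P):
    T=np.linalg.inv(np.array(c['cam_to_world'])); q=T@np.r_[P,1]; x=np.array([q[0]/-q[2],-q[1]/-q[2]])
    x=x*(1+c['k1']*(x@x)); return x*[c['fx'],c['fy']]+[c['cx'],c['cy']]
E
python3 - <<'E'
from h import *
import pickle
np.set_printoptions(precision=1,suppress=True)
for cam in('scene','top'):
    c=shot(cam,cam+'0'); pickle.dump(c,open(cam+'0.pkl','wb'))
    print(cam,c['fx'],c['k1'],np.array(c['cam_to_world'])[:3].tolist())
    for t in['rest_center','tile_center','lid_hinge','lid_edge','cure_lid','lever_pad','lever_pivot','lever','gold_jar','jar','dish']:
        try: print(t,[(round(d['score'],2),w(c,d['xyz']).round(0).tolist(),proj(c,w(c,d['xyz'])).round(0).tolist()) for d in spot_in(t,cam)[:3]])
        except Exception as e: print(t,e)
a=[cv2.imread(f'pics/{k}0.png') for k in('scene','top')]
print(get_obs())
E
```

```text
pics
scene 510.95606699411263 -0.02353874192572197 [[0.8670942981083026, 0.19989541328255891, -0.4562776588182517, -73.94193195335438], [-0.49813569010718906, 0.3426407660627209, -0.7965288065559124, -1116.8261116632618], [-0.0028831284231669277, 0.9179537728995653, 0.3966768941972154, 640.1376321116223]]
rest_center [(0.81, [405.0, -352.0, 18.0], [335.0, 303.0]), (0.51, [496.0, -370.0, 21.0], [375.0, 293.0])]
tile_center [(0.7, [448.0, -127.0, 52.0], [302.0, 241.0])]
lid_hinge [(0.78, [446.0, -127.0, 52.0], [301.0, 241.0])]
lid_edge [(0.65, [436.0, -113.0, 136.0], [294.0, 208.0])]
cure_lid [(0.73, [434.0, -113.0, 134.0], [293.0, 209.0]), (0.33, [498.0, -372.0, 20.0], [376.0, 294.0])]
lever_pad [(0.81, [474.0, 191.0, 150.0], [257.0, 164.0])]
lever_pivot [(0.62, [485.0, 156.0, 118.0], [266.0, 177.0])]
lever [(0.5, [474.0, 195.0, 152.0], [257.0, 163.0])]
gold_jar [(0.78, [584.0, -16.0, 32.0], [326.0, 219.0]), (0.34, [437.0, -110.0, 136.0], [294.0, 208.0])]
jar [(0.67, [596.0, -371.0, 41.0], [412.0, 273.0])]
dish [(0.96, [390.0, -4.0, 8.0], [260.0, 241.0])]
top 467.40976418594016 -0.046
[... 788 characters left out ...]
 [219.0, 204.0]), (0.59, [599.0, -349.0, 60.0], [408.0, 172.0])]
lever_pivot [(0.66, [485.0, 116.0, 102.0], [249.0, 205.0])]
lever [(0.73, [476.0, 187.0, 148.0], [221.0, 205.0])]
gold_jar [(0.65, [580.0, 2.0, 46.0], [291.0, 178.0])]
jar [(0.82, [600.0, -346.0, 60.0], [407.0, 172.0])]
dish [(0.84, [384.0, -5.0, 8.0], [292.0, 244.0])]
{'time': 1.2, 'joint_positions': array([ 1. ,  0.3,  1.5, -0. ,  1.3, -0.1]), 'dq': array([ 0., -0.,  0., -0.,  0.,  0.]), 'tau': array([ -0. , -43.1, -24.4,   0.1,   0. ,   0. ]), 'tool_pos': array([200.5, 485.2, 248.8]), 'tcp_rot': array([3.1, 0. , 2.7]), 'contact_force': array([0.3, 1.2, 0.1]), 'moment': array([-0., -0., -0.]), 'grip_width': 91.35774381217684}
```

```bash
python3 - <<'E'
import cv2,numpy as np
s=cv2.imread('pics/scene0.png');t=cv2.imread('pics/top0.png')
a=cv2.resize(s[140:340,180:480],(800,533),interpolation=3);cv2.imwrite('pics/v1.png',a)
b=cv2.resize(t[140:290,190:450],(800,462),interpolation=3);cv2.imwrite('pics/v2.png',b)
E
```

```text
(no output)
```

View pics/v1.png

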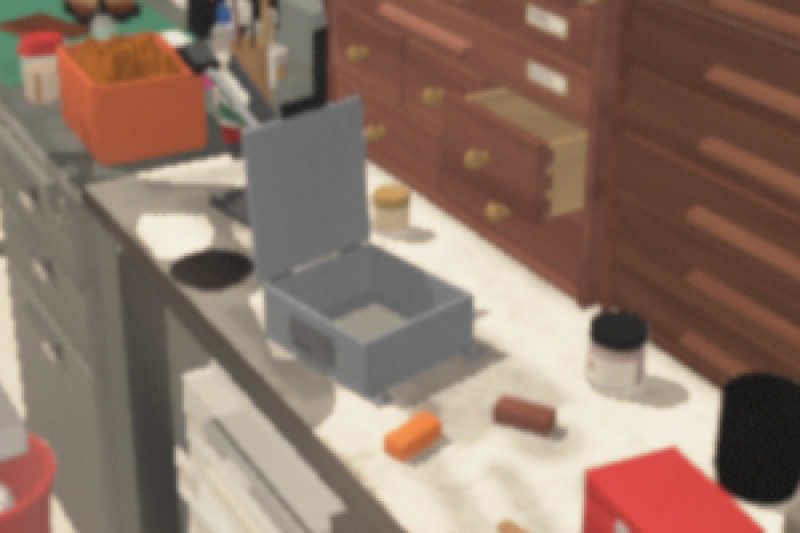

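View pics/v2.png

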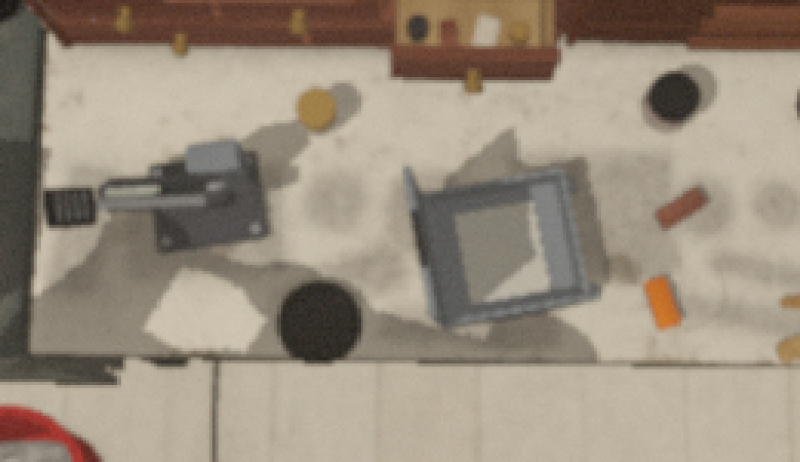

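```bash
python3 - <<'E'
from h import *
import pickle
np.set_printoptions(precision=1,suppress=True)
cs,ct=[pickle.load(open(k+'0.pkl','rb')) for k in('scene','top')]
def blob(c,u,v,r=16):
    im=c['img'].astype(int); R,G,B=im[...,0],im[...,1],im[...,2]
    m=(R>1.45*G)&(R>70)&(R<200); k=np.zeros_like(m); k[v-r:v+r,u-r:u+r]=1; m&=k
    n,l,st,ce=cv2.connectedComponentsWithStats(m.astype(np.uint8)); i=1+np.argmax(st[1:,4]); return ce[i],st[i],(l==i)
p1,s1,m1=blob(cs,377,295);p2,s2,m2=blob(ct,412,207)
print(p1,s1,p2,s2); print('tri rest',tri(cs,p1,ct,p2),onz(ct,*p2,13),onz(cs,*p1,11))
for c,m in((cs,m1),(ct,m2)):
    ys,xs=np.nonzero(m); P=np.array([onz(c,x,y,16)[:2] for x,y in zip(xs,ys)]); P0=P.mean(0); e,V=np.linalg.eigh(np.cov((P-P0).T)); print('long axis yaw',np.degrees(np.arctan2(V[1,1],V[0,1])),np.sqrt(e*12))
f=lambda x,y:(190+x*.325,140+y*.325)
T=np.array([onz(ct,*f(*q),8) for q in[(455,207),(533,190),(550,287),(470,305)]]);print('tile',T,T.mean(0))
B=np.array([onz(ct,*f(*q),55) for q in[(570,170),(597,290)]]);print('-y rim',B)
print('pad',onz(ct,*f(70,208),152)); print('knob', onz(ct,*f(218,195),105))
gs=lambda x,y:(180+x*.375,140+y*.375)
for n,q in dict(frontR=(474,294),frontL=(365,347),lidTL=(243,130),lidTR=(360,97)).items(): print(n,onz(cs,*gs(*q),55),onz(cs,*gs(*q),197))
a=cs['img'][130:250,210:330,::-1];b=ct['img'][165:245,190:290,::-1]
a=cv2.resize(a,(480,480),interpolation=3);b=cv2.resize(ct['img'][180:260,310:390,::-1],(480,480),interpolation=3)
cv2.imwrite('pics/v3.png',np.hstack([cv2.resize(a,(400,400)),cv2.resize(b,(400,400))]))
E
```

```text
[376.2 295.3] [366 290  21  12 175] [410.7 207.2] [404 202  15  11  75]
tri rest (array([ 501.6, -365.9,   11.5]), np.float64(1.7840642250798144)) [ 500.5 -365.1   13. ] [ 503.  -365.5   11. ]
long axis yaw 114.3696291583282 [30.6 46.6]
long axis yaw 122.44018533245514 [15.4 46.9]
tile [[ 497.8 -142.3    8. ]
 [ 516.2 -220.1    8. ]
 [ 419.3 -236.7    8. ]
 [ 400.4 -157.8    8. ]] [ 458.4 -189.2    8. ]
-y rim [[ 528.  -251.4   55. ]
 [ 411.9 -276.3   55. ]]
pad [467.6 208.4 152. ]
knob [489.6  82.  105. ]
frontR [ 536.  -242.8   55. ] [ 388.  -454.9  197. ]
frontL [ 407.6 -272.6   55. ] [ 290.7 -477.4  197. ]
lidTL [524.6 213.5  55. ] [ 379.4 -109.4  197. ]
lidTR [693.9 239.2  55. ] [507.5 -89.9 197. ]
```

View pics/v3.png

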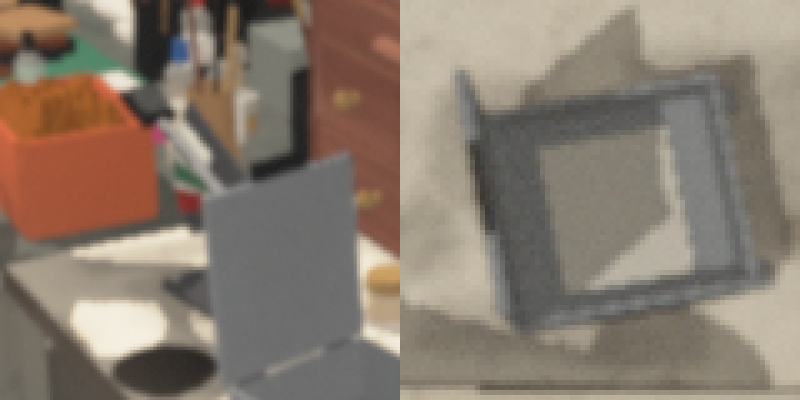

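```bash
python3 -c "
from plant import get_obs
o=get_obs();print(o['tool_pos'].tolist(),o['tcp_rot'].tolist(),o['time'])"
python3 -m handwheel '[[[20,-40,40],[0,0,0]],[[40,-45,30],[0,0,0]],[[40,-45,10],[0,0,0]],[[40,-45,0],[0,0,0]],[[40,-45,0],[0,0,0]],[[40,-45,0],[0,0,0]]]' 0; python3 -c "
from plant import get_obs
o=get_obs();print(o['tool_pos'].tolist(),o['tcp_rot'].tolist(),o['joint_positions'].tolist(),o['time'])"
```

```text
[200.47565106194267, 485.2446995496682, 248.7679985696924] [3.1414390562099364, 5.208478561269381e-05, 2.7498237433753774] 1.2
time: 1.95
tool_pos: [418.7, 221.8, 326.9]
tcp_rot: [3.141, 0.001, 2.75]
contact_force: [0.2, -0.1, 1.2]
grip_width: 92.1
[418.67097349531326, 221.8136156396194, 326.8943238952979] [3.1408257579938588, 0.0005596845777697812, 2.7498128953039616] [0.3251159639323723, 0.19342350947906245, 1.5110692882139465, 0.00021230502188931995, 1.436174054292574, -0.8539292165327501] 1.95
```

```bash
python3 -m handwheel '[[[10,-58,0],[0,0,-0.064]],[[10,-58,0],[0,0,-0.064]],[[10,-58,0],[0,0,-0.064]],[[10,-58,0],[0,0,-0.064]],[[10,-58,0],[0,0,-0.064]],[[10,-58,0],[0,0,-0.064]],[[10,-58,-10],[0,0,-0.064]],[[5,-58,-30],[0,0,-0.064]],[[4,-58,-50],[0,0,-0.064]],[[2,-58,-50],[0,0,-0.064]],[[0,-7,-40],[0,0,0]],[[0,0,0],[0,0,0]]]' 0
```

```text
time: 3.45
tool_pos: [495.6, -339.0, 163.1]
tcp_rot: [-3.139, -0.007, 2.108]
contact_force: [-0.5, -0.4, 0.8]
grip_width: 91.8
```

```bash
python3 -m handwheel '[[[6,-26,0],[0,0,0]],[[0,0,-30],[0,0,0]],[[0,0,-30],[0,0,0]],[[0,0,-20],[0,0,0]],[[0,0,0],[0,0,0]]]' 0.45
python3 - <<'E'
from h import *
np.set_printoptions(precision=1,suppress=True)
print(get_obs()['tool_pos'])
c=shot('scene','s1');t=shot('top','t1')
cv2.imwrite('pics/v4.png',np.hstack([cv2.resize(x[...,::-1],(400,400),interpolation=3) for x in(c['img'][230:330,330:430],t['img'][165:245,370:450])]))
E
```

```text
time: 4.08
tool_pos: [503.7, -364.7, 87.2]
tcp_rot: [3.142, -0.0, 2.111]
contact_force: [0.4, 0.2, -0.2]
grip_width: 51.2
[ 503.7 -364.7   87.2]
```

View pics/v4.png

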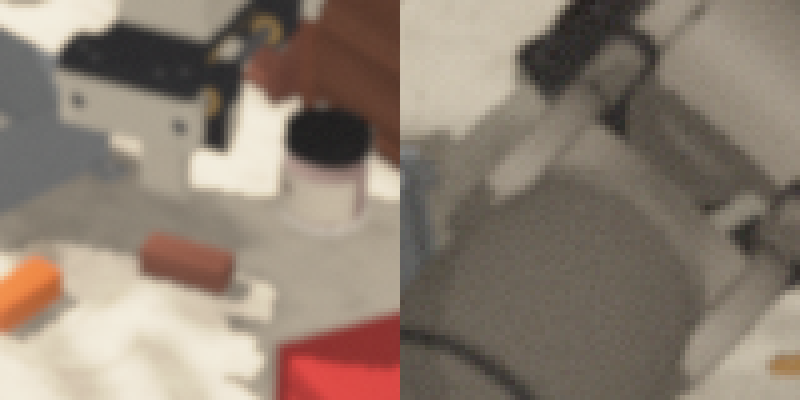

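```bash
python3 -m handwheel '[[[-2,-1,-25],[0,0,0]],[[0,0,-25],[0,0,0]],[[0,0,-12],[0,0,0]],[[0,0,0],[0,0,0]],[[0,0,0],[0,0,0]]]' 0.45; python3 -m handwheel '[[[0,0,0],[0,0,0]],[[0,0,0],[0,0,0]],[[0,0,0],[0,0,0]],[[0,0,0],[0,0,0]],[[0,0,0],[0,0,0]],[[0,0,0],[0,0,0]]]' 1
```

```text
time: 4.8
tool_pos: [502.0, -367.1, 25.8]
tcp_rot: [3.141, 0.002, 2.11]
contact_force: [-0.7, 0.4, -0.3]
grip_width: 50.6
time: 5.55
tool_pos: [501.4, -366.6, 24.6]
tcp_rot: [3.141, 0.0, 2.11]
contact_force: [-0.5, 1.1, 2.5]
grip_width: 21.7
```

```bash
python3 -m handwheel '[[[0,0,40],[0,0,0]],[[0,0,55],[0,0,-0.11]],[[0,0,45],[0,0,-0.11]],[[-5,20,10],[0,0,-0.11]],[[-10,45,0],[0,0,0]],[[-12,50,0],[0,0,0]],[[-10,45,0],[0,0,0]],[[-5,15,0],[0,0,0]],[[0,0,0],[0,0,0]],[[0,0,0],[0,0,0]]]' 1
python3 - <<'E'
from h import *
np.set_printoptions(precision=1,suppress=True)
print(get_obs()['tool_pos'])
c=shot('scene','s2');t=shot('top','t2')
cv2.imwrite('pics/v5.png',np.hstack([cv2.resize(x[...,::-1],(400,400),interpolation=3) for x in(c['img'][160:310,250:400],t['img'][165:265,300:400])]))
E
```

```text
time: 6.8
tool_pos: [459.9, -192.8, 174.5]
tcp_rot: [3.141, 0.001, 1.779]
contact_force: [0.3, -1.0, -0.5]
grip_width: 21.8
[ 459.9 -192.8  174.5]
```

View pics/v5.png

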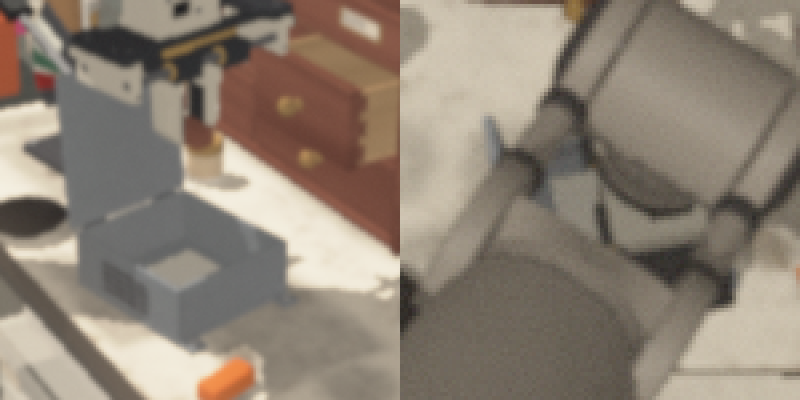

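```bash
python3 -m handwheel '[[[0,1,-30],[0,0,0]],[[0,0,-35],[0,0,0]],[[0,0,-35],[0,0,0]],[[0,0,-25],[0,0,0]],[[0,0,-8],[0,0,0]],[[0,0,0],[0,0,0]],[[0,0,-4],[0,0,0]],[[0,0,-2],[0,0,0]],[[0,0,0],[0,0,0]]]' 1
```

```text
time: 8.02
tool_pos: [459.4, -190.6, 35.7]
tcp_rot: [3.141, 0.0, 1.78]
contact_force: [0.1, 0.2, -0.5]
grip_width: 22.1
```

```bash
python3 -m handwheel '[[[0,0,-2],[0,0,0]],[[0,0,-1],[0,0,0]],[[0,0,0],[0,0,0]]]' 1; python3 -m handwheel '[[[0,0,0],[0,0,0]],[[0,0,0],[0,0,0]],[[0,0,0],[0,0,0]],[[0,0,10],[0,0,0]],[[0,0,30],[0,0,0]],[[0,0,50],[0,0,0]],[[0,0,60],[0,0,0]],[[0,0,60],[0,0,0]],[[0,0,60],[0,0,0]],[[0,0,40],[0,0,0]]]' 0.6
```

```text
time: 8.4
tool_pos: [459.3, -190.5, 32.6]
tcp_rot: [3.141, 0.0, 1.78]
contact_force: [-0.4, -0.2, 2.0]
grip_width: 21.5
time: 9.65
tool_pos: [459.2, -190.4, 346.4]
tcp_rot: [3.138, 0.003, 1.78]
contact_force: [0.9, 0.4, -0.9]
grip_width: 36.9
```

```bash
python3 -m handwheel '[[[-6,30,0],[0,0,0]],[[-10,45,0],[0,0,0]],[[-9,40,0],[0,0,0]],[[-7,33,0],[0,0,0]],[[0,0,0],[0,0,0]],[[0,0,0],[0,0,0]]]' 1
python3 - <<'E'
from h import *
np.set_printoptions(precision=1,suppress=True)
print(get_obs()['tool_pos'])
c=shot('scene','s3');t=shot('top','t3')
cv2.imwrite('pics/v6.png',np.hstack([cv2.resize(x[...,::-1],(400,400),interpolation=3) for x in(c['img'][170:290,255:375],t['img'][165:265,300:400])]))
E
```

```text
time: 10.4
tool_pos: [427.3, -42.9, 342.9]
tcp_rot: [3.141, 0.001, 1.78]
contact_force: [0.9, 0.2, -0.8]
grip_width: 0.5
[427.3 -42.9 342.9]
```

View pics/v6.png

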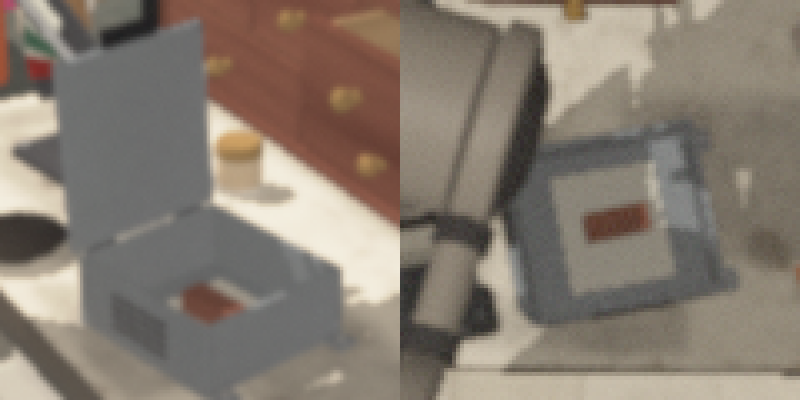

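```bash
python3 -m handwheel '[[[0,0,-40],[0,0,0]],[[0,0,-50],[0,0,0]],[[0,0,-45],[0,0,0]],[[0,0,-28],[0,0,0]],[[0,0,0],[0,0,0]],[[4,-18,0],[0,0,0]],[[3,-14,0],[0,0,0]],[[2,-10,0],[0,0,0]],[[2,-10,0],[0,0,0]],[[2,-10,0],[0,0,0]],[[2,-10,0],[0,0,0]],[[2,-10,0],[0,0,0]]]' 1
python3 -m handwheel '[[[2,-10,0],[0,0,0]],[[2,-10,0],[0,0,0]],[[2,-10,0],[0,0,0]],[[2,-10,0],[0,0,0]],[[2,-10,0],[0,0,0]],[[2,-10,0],[0,0,0]],[[2,-10,0],[0,0,0]]]' 1
```

```text
time: 12.0
tool_pos: [444.3, -125.1, 179.4]
tcp_rot: [-3.141, -0.0, 1.78]
contact_force: [0.6, 0.6, -0.3]
grip_width: 0.7
time: 12.88
tool_pos: [458.4, -195.2, 179.4]
tcp_rot: [3.141, 0.0, 1.78]
contact_force: [-0.1, 0.6, -0.6]
grip_width: 0.5
```

```bash
python3 -m handwheel '[[[2,-10,-4],[0,0,0]],[[2,-10,-6],[0,0,0]],[[2,-10,-8],[0,0,0]],[[0,0,0],[0,0,0]],[[0,0,0],[0,0,0]],[[0,0,0],[0,0,0]],[[0,0,0],[0,0,0]]]' 1
python3 - <<'E'
from h import *
c=shot('scene','s4')
cv2.imwrite('pics/v7.png',cv2.resize(c['img'][100:300,200:400,::-1],(500,500),interpolation=3))
E
```

```text
time: 13.75
tool_pos: [464.4, -224.3, 161.7]
tcp_rot: [3.141, 0.0, 1.78]
contact_force: [-0.4, -0.5, -0.2]
grip_width: 0.5
```

View pics/v7.png

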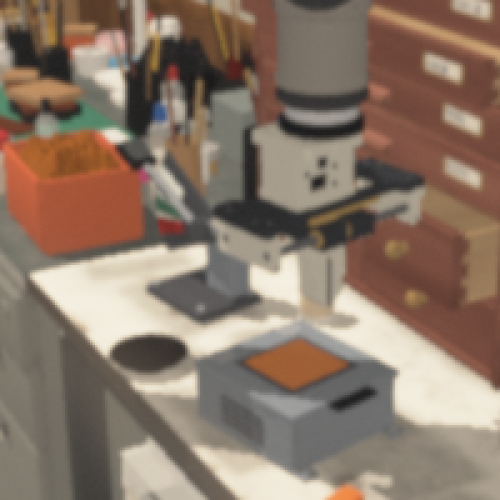

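```bash
python3 -m handwheel '[[[4,-20,-25],[0,0,0]],[[0,0,-30],[0,0,0]],[[0,0,-15],[0,0,0]],[[0,0,-3],[0,0,0]],[[0,0,-2],[0,0,0]],[[0,0,0],[0,0,0]]]' 1
```

```text
time: 14.55
tool_pos: [468.7, -244.7, 87.2]
tcp_rot: [3.141, 0.001, 1.78]
contact_force: [0.2, -0.4, -0.2]
grip_width: 0.6
```

```bash
python3 -m handwheel '[[[0,0,-2],[0,0,0]],[[0,0,-1],[0,0,0]],[[0,0,0],[0,0,0]]]' 1;python3 -m handwheel '[[[0,0,-1],[0,0,0]],[[0,0,0],[0,0,0]]]' 1
```

```text
time: 14.92
tool_pos: [468.8, -244.8, 85.0]
tcp_rot: [3.14, 0.002, 1.78]
contact_force: [-2.1, 1.1, 11.9]
grip_width: 0.5
time: 15.18
tool_pos: [468.8, -244.8, 84.9]
tcp_rot: [3.14, 0.002, 1.78]
contact_force: [-3.9, 4.1, 18.4]
grip_width: 0.4
```

```bash
python3 -m handwheel '[[[0,0,20],[0,0,0]],[[10,0,50],[0,0,0]],[[30,0,60],[0,0,0]],[[30,0,60],[0,0,0]],[[10,0,30],[0,0,0]],[[0,0,0],[0,0,0]],[[0,0,0],[0,0,0]]]' 1
python3 - <<'E'
from h import *
import pickle
c=shot('scene','s5');t=shot('top','t5');pickle.dump((c,t),open('5.pkl','wb'))
for k,cc in(('scene',c),('top',t)):
    for th in('lever_pad','lever_pivot'): print(k,th,[(round(d['score'],2),w(cc,d['xyz']).round(0).tolist(),proj(cc,w(cc,d['xyz'])).round(1).tolist()) for d in spot_in(th,k)[:2]])
cv2.imwrite('pics/v8.png',np.hstack([cv2.resize(x[...,::-1],(400,400),interpolation=3) for x in(c['img'][140:220,230:310],t['img'][165:245,200:280])]))
E
```

```text
time: 16.05
tool_pos: [543.5, -244.2, 293.0]
tcp_rot: [-3.14, -0.001, 1.78]
contact_force: [0.1, 0.2, -0.4]
grip_width: 0.1
scene lever_pad []
scene lever_pivot [(0.66, [500.0, 100.0, 77.0], [280.0, 196.0]), (0.46, [480.0, 173.0, 142.0], [261.8, 168.3])]
top lever_pad [(0.62, [476.0, 195.0, 155.0], [217.7, 204.4])]
top lever_pivot [(0.63, [483.0, 120.0, 98.0], [248.0, 205.9])]
```

View pics/v8.png

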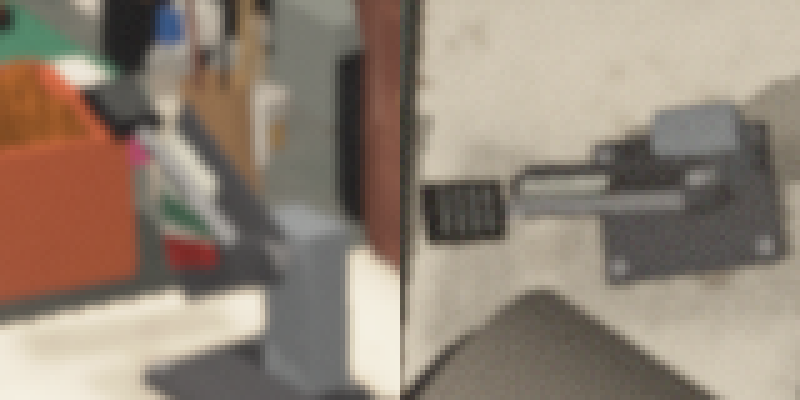

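```bash
python3 - <<'E'
from h import *
import pickle
np.set_printoptions(precision=1,suppress=True)
c,t=pickle.load(open('5.pkl','rb'))
P=tri(c,(254,161),t,(212.8,207.4));print('pad',P)
print(onz(t,212.8,207.4,155), 'pivot z100',onz(t,258,205,100))
# red band and green in scene
for n,q in dict(pivot=(275,245),green=(180,215),red=(190,252)).items():
    u,v=230+(q[0])/5,140+q[1]/5
    o,r=ray(c,u,v); print(n,onz(c,u,v,95))
E
```

```text
pad (array([469. , 206.9, 156. ]), np.float64(3.0540883512765435))
[467.7 207.6 155. ] pivot z100 [485.6  90.6 100. ]
pivot [517.1 100.8  95. ]
green [489.9 171.1  95. ]
red [470.7 115.6  95. ]
```

```bash
python3 -m handwheel '[[[-20,20,0],[0,0,0]],[[-25,45,0],[0,0,0]],[[-20,50,0],[0,0,0]],[[-10,55,0],[0,0,0]],[[0,55,0],[0,0,0]],[[0,55,0],[0,0,0]],[[0,55,0],[0,0,0]],[[0,50,0],[0,0,0]],[[0,45,0],[0,0,0]],[[0,28,0],[0,0,0]],[[0,0,0],[0,0,0]],[[0,0,0],[0,0,0]]]' 1
```

```text
time: 17.85
tool_pos: [469.1, 212.8, 294.0]
tcp_rot: [-3.141, 0.0, 1.78]
contact_force: [0.6, 0.0, 0.1]
grip_width: 0.5
```

```bash
python3 -m handwheel '[[[0,0,-40],[0,0,0]],[[0,0,-45],[0,0,0]],[[0,0,-20],[0,0,0]],[[0,0,-5],[0,0,0]],[[0,0,0],[0,0,0]]]' 1; python3 -m handwheel '[[[0,0,-6],[0,0,0]],[[0,0,-6],[0,0,0]],[[0,0,0],[0,0,0]]]' 1; python3 -m handwheel '[[[0,0,-6],[0,0,0]],[[0,0,-6],[0,0,0]],[[0,0,-6],[0,0,0]],[[0,0,0],[0,0,0]]]' 1
```

```text
time: 18.48
tool_pos: [469.5, 212.5, 184.9]
tcp_rot: [3.141, 0.001, 1.779]
contact_force: [-1.0, -3.1, 2.5]
grip_width: 0.4
time: 18.85
tool_pos: [469.8, 213.7, 172.4]
tcp_rot: [3.14, -0.0, 1.78]
contact_force: [1.0, -0.1, 3.8]
grip_width: 0.7
time: 19.35
tool_pos: [469.2, 213.6, 153.8]
tcp_rot: [-3.141, -0.0, 1.78]
contact_force: [-0.2, 1.4, 5.7]
grip_width: 1.1
```

```bash
python3 -m handwheel '[[[0,0,-6],[0,0,0]],[[0,0,-6],[0,0,0]],[[0,0,-5],[0,0,0]],[[0,0,-5],[0,0,0]],[[0,0,-3],[0,0,0]],[[0,0,0],[0,0,0]],[[0,0,0],[0,0,0]]]' 1
python3 - <<'E'
from h import *
import pickle
print(get_obs()['tool_pos'])
c=shot('scene','s6');t=shot('top','t6');pickle.dump((c,t),open('6.pkl','wb'))
cv2.imwrite('pics/v9.png',np.hstack([cv2.resize(c['img'][140:220,230:310,::-1],(500,500),interpolation=3),cv2.resize(c['img'][150:300,230:350,::-1],(300,500),interpolation=3)[:, :300]]))
E
```

```text
time: 20.23
tool_pos: [469.2, 214.2, 129.6]
tcp_rot: [3.141, -0.001, 1.78]
contact_force: [-1.2, 4.6, 8.0]
grip_width: 0.6
[469.17641493 214.17394212 129.62083488]
```

View pics/v9.png

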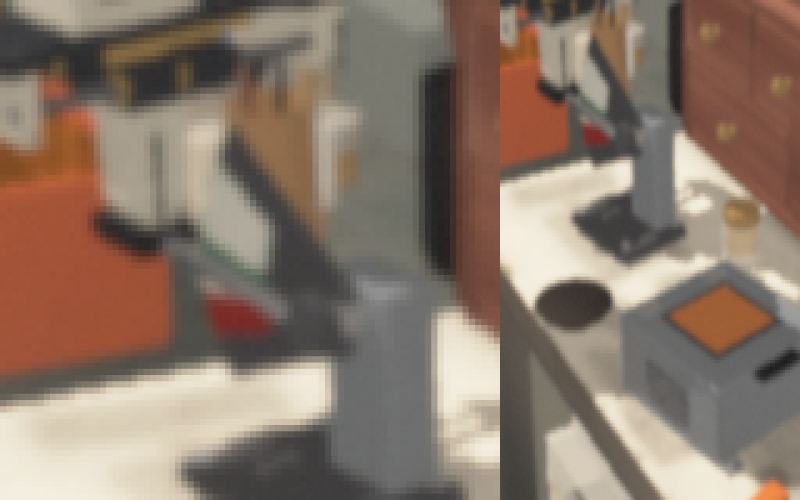

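```bash
python3 -m handwheel '[[[0,0,-3],[0,0,0]],[[0,0,0],[0,0,0]],[[0,0,0],[0,0,0]]]' 1
python3 - <<'E'
from h import *
import pickle
np.set_printoptions(precision=1,suppress=True)
o=get_obs();print(o['tool_pos'],o['contact_force'])
c,t=pickle.load(open('6.pkl','rb')); c5,t5=pickle.load(open('5.pkl','rb'))
y=np.array([-.143,.99,0]);pv=np.array([487,80,95.])
for q in(0,.31,.37,.45,.51,.58):
    a=.42-q; p=pv+140*(y*np.cos(a)+np.array([0,0,1])*np.sin(a)); near=pv+117*(y*np.cos(a)+np.array([0,0,1])*np.sin(a))
    print(q,p,'crop',(proj(c,p)-[230,140])*6.25,'near',(proj(c,near)-[230,140])*6.25,'crop5',(proj(c,p)-[230,140])*5)
print('pivot',(proj(c,pv)-[230,140])*6.25)
c7=shot('scene','s7');cv2.imwrite('pics/v10.png',cv2.resize(c7['img'][165:205,240:300,::-1],(780,520),interpolation=cv2.INTER_CUBIC))
E
```

```text
time: 20.7
tool_pos: [469.1, 214.3, 126.7]
tcp_rot: [3.141, -0.001, 1.78]
contact_force: [-0.7, 5.1, 6.7]
grip_width: 0.5
[469.1 214.3 126.7] [-0.7  5.1  6.7]
0 [468.7 206.6 152.1] crop [147.  139.7] near [171.8 170.4] crop5 [117.6 111.8]
0.31 [467.1 217.8 110.4] crop [139.  216.7] near [164.7 235. ] crop5 [111.2 173.4]
0.37 [467.  218.4 102. ] crop [139.2 232.8] near [164.9 248.5] crop5 [111.4 186.2]
0.45 [467.  218.5  90.8] crop [140.3 254.6] near [165.7 266.9] crop5 [112.3 203.7]
0.51 [467.1 218.   82.4] crop [141.8 271.2] near [167. 281.] crop5 [113.5 217. ]
0.58 [467.2 216.8  72.7] crop [144.2 290.8] near [168.9 297.5] crop5 [115.4 232.7]
pivot [304.3 334.1]
```

View pics/v10.png

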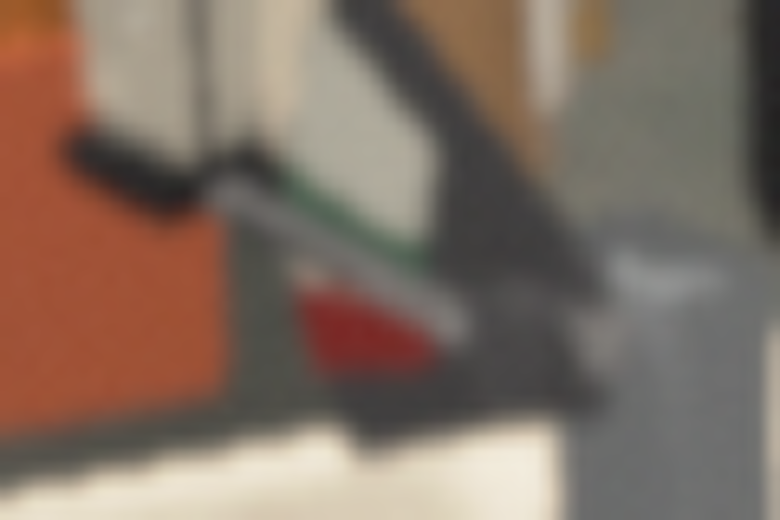

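```bash
python3 -m handwheel '[[[0,0,0],[0,0,0]],[[0,0,0],[0,0,0]],[[0,0,0],[0,0,0]],[[0,0,0],[0,0,0]]]' 1; python3 -c "
from plant import bot;print(bot.close_job())"
```

```text
time: 21.25
tool_pos: [469.2, 214.3, 126.7]
tcp_rot: [3.141, -0.001, 1.78]
contact_force: [-0.4, 5.1, 6.5]
grip_width: 0.6
the job is handed in; nothing more can be done
None
```

The job is handed in at 21.3 s, with the closed gripper still holding the lever in the green. No verdict came back.

- **Brush rest:** I took the reddish-brown block, not the orange look-alike. A picture after release showed it flat on the tile, near the middle.
- **Lid:** I pushed it from behind until it fell shut, then pressed its free edge with about 18 N. The top stood at 63 mm, which is the fully shut height, and a later picture still showed it closed.
- **Lever:** I pressed the paddle only after the lid was shut. The final push is 6.5 N upward on the tool, inside the expected 6 to 9 N, plus about 5 N sideways along y from friction. The fingertip height and the paddle's place in the picture put the lever at about 0.39 rad, in the 0.31–0.51 green band.
- **Less certain:** I could not read the pointer line directly. In the last picture the arm looks lower on the scale, at roughly 0.46 rad. I put that down to the camera looking down on it from in front, and it is still in the green.
- **Network disagreement:** its paddle position in the top view was 12–16 mm off my own measurement, so I used mine.

No planned path touched the jars or the dish, and the pictures showed nothing amiss. I did not check their positions again at the end.

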